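# Pack the gap in the drilling jig

## Task

A rail lies in the front lane of the drilling jig with a gap between its right-hand end and the jig's sprung jaw. Find by trial which of the three wooden packing pieces in the rack fits snugly, that is, slides in under a light push so that the jaw gives a little and holds it (a thinner one stays loose, a thicker one must not be forced), and leave it upright in the gap, fully home on the jig board, square and in line with the rail. The other two end in their own rack pockets.

Things in the scene. Friction and masses are not known exactly. Their poses are not given: they have to be found in the camera images.
- jig: drilling jig fixed to the bench: plywood board 170 x 220 x 12 mm (x, y, z), fence, two dark end blocks, sprung jaw. Origin: centre of the board's underside; x points away from the robot, y left along the fence. Front lane: centreline x = -45 mm, open at the front; fence behind it at x -26 to -12 mm, 30 mm high. Over 60 N between a piece and jig or rail counts as forcing
- jaw_face (a point): middle of the top edge of the sprung jaw's inner face, on the lane's centreline (at rest jig x -45, y -59 mm), 46 mm above the bench; axes as the jig. The gap runs from this face along jig +y to the rail's end. Jaw: aluminium plate 36 mm (x) by 10 mm (y), upper inner edge rounded to 4 mm; its top, like those of end blocks and rails, 34 mm above the board. 
- jaw (a joint): how far the jaw is pushed back toward jig -y (m): 0 at rest, 0.0032 at its hard stop. Spring: 4 N at rest, 0.4 N more per mm, so the right piece slides in against some 5 to 15 N of friction and, in place, holds the jaw at about 0.002; a piece too thin leaves it at 0
- rail_a: one of three sawn rails fixed on the jig board, 36 mm wide (x), 34 mm high, 110 to 120 mm long; lengths differ by 4 mm and it is not known whose is which. The one in the front lane butts on the left end block; its gap is, at rest, 2 mm narrower than one of the packing pieces. The others wait behind the fence (jig x +14, +60 mm). Origin: middle of its left end, underside; it runs along its -y
- rail_b: one of three sawn rails fixed on the jig board, 36 mm wide (x), 34 mm high, 110 to 120 mm long; lengths differ by 4 mm and it is not known whose is which. The one in the front lane butts on the left end block; its gap is, at rest, 2 mm narrower than one of the packing pieces. The others wait behind the fence (jig x +14, +60 mm). Origin: middle of its left end, underside; it runs along its -y
- rail_c: one of three sawn rails fixed on the jig board, 36 mm wide (x), 34 mm high, 110 to 120 mm long; lengths differ by 4 mm and it is not known whose is which. The one in the front lane butts on the left end block; its gap is, at rest, 2 mm narrower than one of the packing pieces. The others wait behind the fence (jig x +14, +60 mm). Origin: middle of its left end, underside; it runs along its -y
- rack: fixed wooden block 172 x 56 x 40 mm with three pockets in a row along its x axis: thin piece's at x = -54, medium's at 0, thick's at +54 mm; each is 40 mm long (x), 2 mm wider (y) than its piece, and its floor is 6 mm above the bench. Origin: centre of the underside
- packer_thin_center (a point): centre (half-way up) of the thin packing piece: loose plain wood, 34 mm wide (x) x 12 mm thick (y) x 80 mm high (z), 35 to 70 g, its lower long edges rounded to 5 mm. Stands in its rack pocket, its y along the rack's y, 46 mm of it above the rack. Fitted: its y along the jig's y, its centre 52 mm above the bench, 46 mm of it above the rails
- packer_medium_center (a point): centre (half-way up) of the medium packing piece: loose plain wood, 34 mm wide (x) x 16 mm thick (y) x 80 mm high (z), 35 to 70 g, its lower long edges rounded to 5 mm. Stands in its rack pocket, its y along the rack's y, 46 mm of it above the rack. Fitted: its y along the jig's y, its centre 52 mm above the bench, 46 mm of it above the rails
- packer_thick_center (a point): centre (half-way up) of the thick packing piece: loose plain wood, 34 mm wide (x) x 20 mm thick (y) x 80 mm high (z), 35 to 70 g, its lower long edges rounded to 5 mm. Stands in its rack pocket, its y along the rack's y, 46 mm of it above the rack. Fitted: its y along the jig's y, its centre 52 mm above the bench, 46 mm of it above the rails
- tape_measure: yellow tape measure, bystander, 41 x 93 x 64 mm, loose; leave alone. Origin: underside
- chuck_key: steel drill chuck key, bystander, 52 x 63 x 18 mm, loose; leave alone. Origin: underside
- bolt: steel hexagon bolt lying on the bench, bystander, 17 x 52 x 20 mm, loose; leave alone. Origin: underside
Mind the look-alikes: they are no part of the job. What is shaped like the part that bears packer_thick_center but black or turquoise is not meant.

How it is judged:
By the outcome, as a careful person would: the job done as asked, in the order asked, and still so for the second after the job is handed in, with the robot touching nothing.
It also fails if it takes over 72 s, if anything falls off the work surface, if the arm or the gripper's body presses on something with over 40 N, if the wrist force passes 120 N, or if a joint passes its speed limit or range.

## Robot

A 6-joint arm with a two-finger parallel gripper is mounted at the origin on a cart in front of the work surface, level with it; the furniture and walls round the work are solid. World frame = base frame: x ahead of the robot, y to its left, z up, the work surface at z = 0. Lengths are in m, angles in rad, forces in N, time in s.
With the tool pointing down it reaches from about 0.3 to 0.85 m from the base axis. Payload 4.2 kg.
Tool frame: the origin (TCP) lies where the fingers leave the gripper's body, on its centre line; the fingertips stand 78 mm ahead of it and the grasp point (between the pads) lies 60 mm ahead of it (manip.tcp_to_tips is the distance from the TCP to the fingertips, in m); x points along the fingers, z is the direction in which the jaws open and shut, and the axes are right-handed (so a half turn about x gives the same grasp; the last joint's range is limited). The gripper opens to 91 mm and grips with 3 to 60 N. Pads are 32 mm wide; open, the fingers measure 118 mm over their backs; the gripper's body (76 mm by 178 mm) begins 60 mm behind the grasp point.
Start: joints at [1.087, 0.32, 1.565, -0, 1.257, -0.02], TCP at [0.257, 0.514, 0.292] pointing down, gripper open.
Joint ranges: [-3.11, 3.11], [-0.84, 2.01], [0.21, 2.61], [-1.34, 4.49], [0.05, 2.63], [-2.56, 2.56]. Speed limits (rad/s): [2.57, 2.57, 3.14, 3.14, 3.14, 3.14].

## Interface

Orientations are given as a unit quaternion [w, x, y, z].
In Python, from rig import manip gives the robot as it stands. The module is installed in compiled form; this text tells all that it offers.
- The arm moves only by the tool servo_tool, never from a script. Its argument "targets" is a list that holds one entry, the list of rows, each a list of 7 numbers: the turn, a rotation vector about the tool's x, y, z in units of 5 degrees (1.0 is 5 degrees), then the shift along the tool's x, y, z in units of 30 mm (1.0 is 30 mm), then the finger opening in mm, from 0 to 91.2. In form: [[[rx, ry, rz, x, y, z, fingers], ...]]. A call has 1 to 5 rows; each row shifts and turns the commanded pose from where the row before left it, along the tool's axes as they then stand; what a row does not reach is not made up. A row lasts 1/12 s, in which the tool goes at most 41.7 mm and 7.16 degrees, less where a joint would pass 70% of its speed; a pose out of reach is approached as far as the arm can. A call is refused whole if a number of a shift passes 1 or a number of a turn 1, either way. A call with a gripper value outside its range is refused whole. The fingers move at their own pace and stop on an object; "grip_force" is the grip in N (left out, the last holds). Time passes only in rows, so rows that do not move let the fingers close. It gives the time, the measured TCP pose, the force and the opening at its end, in the units of the state.
- manip.get_state(): the state, without advancing time (a new reading comes with each control period).
- manip.capture(name): name is "scene" or "side" or "wrist"; returns the picture (400x640x3 uint8, red, green, blue); there is no depth.
- manip.camera_info(name): a dict with "fx", "fy", "cx", "cy" (pixels), "extrinsics" (4x4, takes a point from camera to world coordinates). Camera axes: x right, y down, z forward; pixel columns grow to the right and rows downward; lengths in m; the calibration is good to about 2 mm. A picture is of the moment at which its call begins: read the wrist's pose just before it. camera_info takes no time and is no camera call; for the wrist camera it gives the pose at the moment of the call.
- manip.sign_off(): hands the job in, once; it reports no verdict.
The state is a dict: "t": time; "qpos": joint angles; "joint_velocities": joint speeds; "tau": joint torques, N m; "position": TCP position; "tool_rot": TCP orientation; "wrist_force": force on the tool from outside, world axes, zero at the start; "wrist_torque": the same for the moment, N m; "finger_gap": opening from 0.0 (shut) to 1.0 (fully open).
Only numpy, scipy, OpenCV 4.12 (cv2) and the standard library are available. Lean on these libraries where they do the work, as an engineer would, in place of code of your own. Each camera call takes 0.05 s, during which the arm holds its last target. There are 200 camera calls.

## Working session

There is one attempt and no reset: what is moved stays moved. The work goes in short steps, Python scripts to look and compute and a tool call to move; the robot and the scene stay as the last step left them, time stands still between calls to the robot, and variables do not carry over. Pictures are saved under pics/ and viewed, on a budget of 10 in all, crops included, one or two more only if the job needs it, and the job is handed in when it is done.

Besides the shell and the picture viewer there is one more tool, called by a JSON object that holds its "api" and its "payload", one argument or row to a line. servo_tool: Moves the arm, as the interface text tells. Its arguments: {"type":"object","properties":{"targets":{"type":"array","items":{"type":"array","items":{"type":"array","items":{"type":"number"}}}},"grip_force":{"type":"number"}},"required":["targets"]}

```bash
mkdir -p pics; python3 - <<'E'
from rig import manip
import cv2,json
s=manip.get_state();print(s)
for n in("scene","side"):
    im=manip.capture(n);cv2.imwrite(f"pics/{n}0.png",im[...,::-1])
    i=manip.camera_info(n);print(n,i)
E
python3 -c "
import cv2,numpy as np
a=cv2.imread('pics/scene0.png');b=cv2.imread('pics/side0.png')
"
```

```text
{'t': 0.0, 'qpos': array([ 1.08699597e+00,  3.20303053e-01,  1.56572912e+00, -4.74682577e-06,
        1.25741811e+00, -2.00034718e-02]), 'joint_velocities': array([-0.00037577, -0.00064031,  0.00069667, -0.00115059,  0.00039974,
        0.00116569]), 'tau': array([-8.12514027e-04, -4.12462091e+01, -2.31971437e+01,  7.26966583e-02,
        4.59213252e-02, -1.67564408e-04]), 'position': array([0.25704356, 0.51390758, 0.29139432]), 'tool_rot': array([ 0.60096348, -0.37203879,  0.60209286,  0.37136805]), 'wrist_force': array([-0.25088695, -0.27285514,  0.20712889]), 'wrist_torque': array([ 0.06978385,  0.01153063, -0.00867469]), 'finger_gap': 0.9951796341766244}
scene {'fx': 436.4909549875957, 'fy': 436.4909549875957, 'cx': 330.7880530731951, 'cy': 202.42841388111015, 'extrinsics': array([[ 0.83431506, -0.31447646,  0.45279459, -0.03180688],
       [-0.55127482, -0.47024927,  0.68917465, -0.76449864],
       [-0.00380287, -0.82460304, -0.565699  ,  0.72317422],
       [ 0.        ,  0.        ,  0.        ,  1.        ]])}
side {'fx': 447.1081426400183, 'fy': 447.1081426400183, 'cx': 315.2380376274153, 'cy': 192.90941169139504, 'extrinsics': array([[-0.88735403, -0.30859705,  0.34259405, -0.00579435],
       [-0.46090344,  0.57258628, -0.67802137,  1.0220953 ],
       [ 0.01307074, -0.75954777, -0.65032018,  0.98085538],
       [ 0.        ,  0.        ,  0.        ,  1.        ]])}
```

View pics/scene0.png

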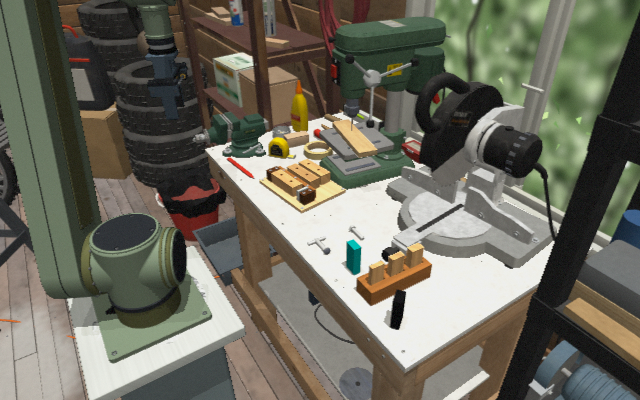

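View pics/side0.png

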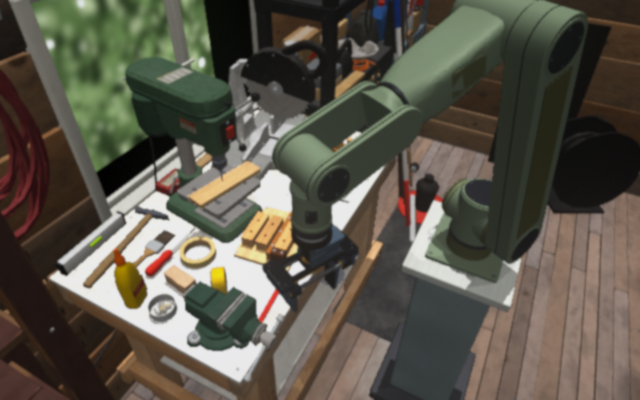

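The scene view shows the rack at about (395,278) with three plain wood pieces. Their look-alikes are a turquoise block (353,257) and a black block (399,309). The jig is at about (303,185). Next I'll get rough positions and the wrist camera geometry.

```bash
cat > h.py <<'E'
from rig import manip
import numpy as np, cv2, json
from scipy.spatial.transform import Rotation as R
def ray(i,uv):
    E=i["extrinsics"];d=E[:3,:3]@np.array([(uv[0]-i["cx"])/i["fx"],(uv[1]-i["cy"])/i["fy"],1]);return E[:3,3],d/np.linalg.norm(d)
def onz(i,uv,z):
    o,d=ray(i,uv);return o+d*(z-o[2])/d[2]
def tri(obs):
    A=0;b=0
    for i,uv in obs:
        o,d=ray(i,uv);P=np.eye(3)-np.outer(d,d);A=A+P;b=b+P@o
    return np.linalg.solve(A,b)
def proj(i,p):
    E=i["extrinsics"];c=E[:3,:3].T@(np.asarray(p)-E[:3,3]);return np.array([c[0]/c[2]*i["fx"]+i["cx"],c[1]/c[2]*i["fy"]+i["cy"]])
def Rt(s=None):
    q=(s or manip.get_state())["tool_rot"];return R.from_quat([q[1],q[2],q[3],q[0]])
def shot(tag):
    i=manip.camera_info("wrist");im=manip.capture("wrist")[...,::-1]
    cv2.imwrite(f"pics/{tag}.png",im);np.save(f"pics/{tag}.npy",i,allow_pickle=True);return im,i
def info(tag): return np.load(f"pics/{tag}.npy",allow_pickle=True).item()
def need(target,Rtar=None):
    "shift in tool units (30mm) + rotvec in tool (5deg units) to reach target"
    s=manip.get_state();r=Rt(s);d=r.inv().apply(np.array(target)-s["position"])/.03
    print("pos",s["position"].round(4),"shift",d.round(3),end=" ")
    if Rtar is not None: print("rot",(np.rad2deg((r.inv()*Rtar).as_rotvec())/5).round(3),end="")
    print(" F",s["wrist_force"].round(1),"gap",round(s["finger_gap"]*91.2,1),"t",round(s["t"],2))
E
python3 - <<'E'
from h import *
np.set_printoptions(suppress=True,precision=4)
i=manip.camera_info("scene")
for n,uv,z in(("rackTL",(357,281),.04),("rackR",(431,263),.04),("rackbotL",(359,290),0),("rackbotF",(365,303),0),("rackbotR",(432,272),0),("jigL",(300,152),.012),("jigfront",(261,184),.012),("jigright",(305,209),.012),("jigback",(345,187),.012),("turq",(356,272),0),("blk",(396,327),0),("key",(320,245),0),("bolt",(355,232),0)):print(n,onz(i,uv,z))
s=manip.get_state();w=manip.camera_info("wrist")
r=Rt();print("tool axes\n",r.as_matrix());T=r.as_matrix();print("cam in tool",T.T@(w["extrinsics"][:3,3]-s["position"]),"\n",T.T@w["extrinsics"][:3,:3],w["fx"],w["cx"],w["cy"])
E
```

```text
rackTL [ 0.395 -0.218  0.04 ]
rackR [ 0.5708 -0.2656  0.04  ]
rackbotL [ 0.4068 -0.2116  0.    ]
rackbotF [ 0.3946 -0.2502  0.    ]
rackbotR [ 0.5858 -0.2606  0.    ]
jigL [0.619  0.4189 0.012 ]
jigfront [0.4144 0.3046 0.012 ]
jigright [0.4589 0.115  0.012 ]
jigback [0.6189 0.147  0.012 ]
turq [ 0.4358 -0.1606  0.    ]
blk [ 0.4082 -0.3381  0.    ]
key [ 0.4176 -0.0291  0.    ]
bolt [ 0.5239 -0.0356  0.    ]
tool axes
 [[-0.0007 -0.8944  0.4473]
 [-0.0014  0.4473  0.8944]
 [-1.      0.     -0.0016]]
cam in tool [-0.0918  0.0712  0.0003] 
 [[-0.0009 -0.2557  0.9668]
 [-0.0013 -0.9668 -0.2557]
 [ 1.     -0.0014  0.0005]] 301.0465546110945 319.4123975535339 195.05430740195737
```

{"api": "servo_tool", "payload": {
  "targets": [
    [[0,0,0,0,-0.77,-0.42,60],[0,0,0,0,-0.77,-0.42,60],[0,0,0,0,-0.77,-0.42,60],[0,0,0,0,-0.77,-0.42,60],[0,0,0,0,-0.77,-0.42,60]]
  ]
}}

```text
t: 0.52
position: [0.3327, 0.4051, 0.2918]
tool_rot: [0.601, -0.372, 0.602, 0.372]
wrist_force: [0.5, -0.2, 0.1]
finger_gap: 0.675
```

{"api": "servo_tool", "payload": {
  "targets": [
    [[0,0,0,0,-0.77,-0.42,60],[0,0,0,0,-0.77,-0.42,60],[0,0,0,0.1,-0.77,-0.42,60],[0,0,0,0.3,-0.77,-0.42,60],[0,0,0,0.3,-0.77,-0.42,60]]
  ]
}}

```text
t: 0.93
position: [0.408, 0.2971, 0.2711]
tool_rot: [0.602, -0.372, 0.601, 0.372]
wrist_force: [0.1, 0.3, 0.6]
finger_gap: 0.662
```

{"api": "servo_tool", "payload": {
  "targets": [
    [[0,0,0,0.3,-0.77,-0.42,60],[0,0,0,0.3,-0.77,-0.42,60],[0,0,0,0.3,-0.77,-0.42,60],[-1,0,0,0.3,0,0,60],[-1,0,0,0.3,0,0,60]]
  ]
}}

```text
t: 1.35
position: [0.4531, 0.232, 0.2255]
tool_rot: [0.566, -0.423, 0.567, 0.423]
wrist_force: [-0.5, -0.7, -0.3]
finger_gap: 0.659
```

{"api": "servo_tool", "payload": {
  "targets": [
    [[-1,0,0,0,0,0,60],[-1,0,0,0,0,0,60],[-1,0,0,0,0,0,60],[-1,0,0,0,0,0,60],[-1,0,0,0,0,0,60]]
  ]
}}

```text
t: 1.77
position: [0.4523, 0.2333, 0.2259]
tool_rot: [0.46, -0.536, 0.461, 0.537]
wrist_force: [0.1, -0.2, -0.9]
finger_gap: 0.657
```

```bash
python3 - <<'E'
from h import *
need([.48,.19,.22]);print(Rt().as_matrix().round(3))
im,i=shot("w1")
E
```

```text
pos [0.4523 0.2333 0.2259] shift [ 0.195 -0.694 -1.566]  F [ 0.1 -0.2 -0.9] gap 59.9 t 1.77
[[-0.001 -0.989 -0.151]
 [-0.    -0.151  0.989]
 [-1.     0.001 -0.   ]]
```

View pics/w1.png

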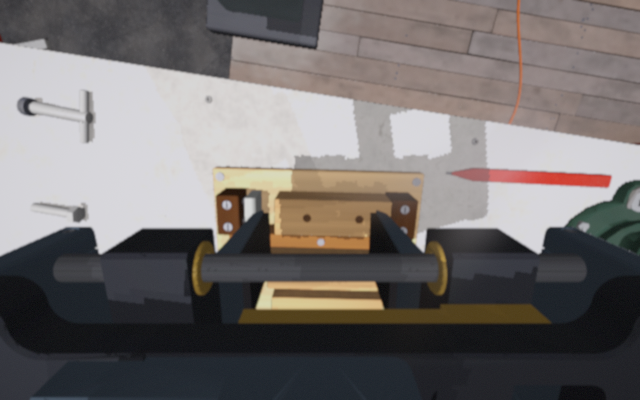

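The wrist view shows the jig's front lane: board front edge at row 168, jaw at about (250,205), front rail from columns 277 to 390 and left block at about 400. The gap is around column 265, so I'll centre on it and go lower.

{"api": "servo_tool", "payload": {
  "targets": [
    [[0,0,0,0.35,-0.2,-0.8,60],[0,0,0,0.35,-0.2,-0.8,60],[0,0,0,0.3,-0.1,0,60],[0,0,0,0,0,0,60]]
  ]
}}

```text
t: 2.15
position: [0.474, 0.1872, 0.1944]
tool_rot: [0.462, -0.534, 0.464, 0.535]
wrist_force: [0.5, -0.5, -0.4]
finger_gap: 0.657
```

```bash
python3 - <<'E'
from h import *
need([.48,.19,.22]);print(Rt().as_matrix().round(3))
im,i=shot("w2")
c=cv2.resize(im[130:260,230:430],None,fx=4,fy=4,interpolation=cv2.INTER_CUBIC);cv2.imwrite("pics/w2c.png",c)
E
```

```text
pos [0.474  0.1872 0.1944] shift [-0.853 -0.207  0.064]  F [ 0.5 -0.5 -0.4] gap 59.9 t 2.15
[[-0.003 -0.99  -0.143]
 [-0.001 -0.143  0.99 ]
 [-1.     0.003 -0.   ]]
```

View pics/w2c.png

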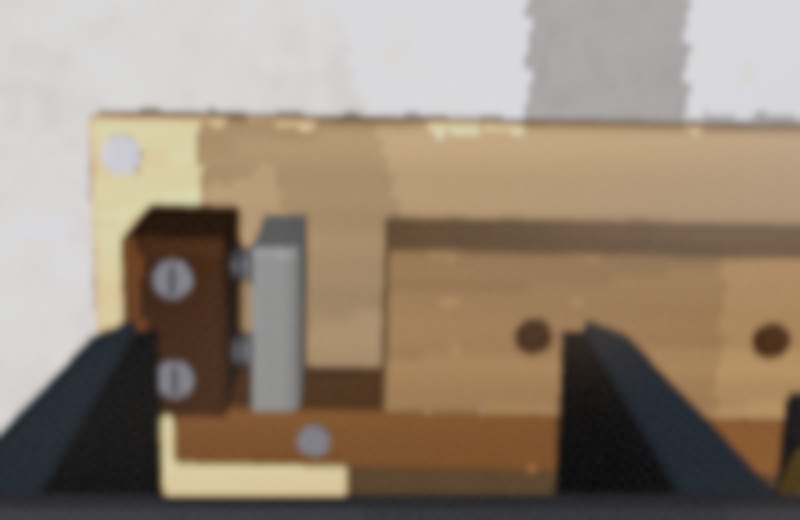

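The crop shows the jaw's inner face at crop column 303, i.e. pixel (305.5), and the rail's end at 387, i.e. pixel (326.5). The gap is about 21 px.

```bash
python3 - <<'E'
from h import *
np.set_printoptions(suppress=True,precision=4)
w2=info("w2");w1=info("w1")
c=lambda u,v:((u+.5)/4-.5+230,(v+.5)/4-.5+130)
P={}
for n,uv,z in(("boardFR",c(93,117),.012),("boardF+",c(800,124),.012),("railRF",c(387,250),.046),("railRB",c(385,412),.046),("jawF",c(303,246),.044),("jawB",c(303,411),.044),("jawoutF",c(253,246),.046),("railF+",c(800,256),.046),("rail end bottom",c(381,365),.012),("fenceback?",c(177,460),.042)):
    P[n]=onz(w2,uv,z);print(n,P[n])
for n,uv,z in(("w1 bFR",(214,168),.012),("w1 bFL",(423,175),.012),("w1 railR",(277,205),.046),("w1 railL",(390,205),.046)):
    P[n]=onz(w1,uv,z);print(n,P[n])
yaw=lambda a,b:np.rad2deg(np.arctan2(-(b-a)[0],(b-a)[1]))
print(yaw(P["boardFR"],P["boardF+"]),yaw(P["railRF"],P["railF+"]),yaw(P["w1 bFR"],P["w1 bFL"]),yaw(P["w1 railR"],P["w1 railL"]))
print("tool z yaw",np.rad2deg(np.arctan2(-Rt().as_matrix()[0,2],Rt().as_matrix()[1,2])))
print("railend dir (x)",P["railRB"]-P["railRF"], "gap F",np.linalg.norm(P["railRF"]-P["jawF"]),"gap B",np.linalg.norm(P["railRB"]-P["jawB"]),"len",np.linalg.norm(P["w1 railR"]-P["w1 railL"]))
# height by two views: board corner, rail corner
print("h board",tri([(w1,(214,168)),(w2,c(93,117))]),"h rail",tri([(w1,(276.5,195)),(w2,c(387,250))]))
E
```

```text
boardFR [0.4496 0.1222 0.012 ]
boardF+ [0.4283 0.2824 0.012 ]
railRF [0.4628 0.1913 0.046 ]
railRB [0.4981 0.1961 0.046 ]
jawF [0.4649 0.174  0.044 ]
jawB [0.5011 0.1788 0.044 ]
jawoutF [0.4658 0.1639 0.046 ]
railF+ [0.4519 0.2757 0.046 ]
rail end bottom [0.4995 0.1961 0.012 ]
fenceback? [0.5172 0.1529 0.042 ]
w1 bFR [0.4496 0.1234 0.012 ]
w1 bFL [0.4246 0.3371 0.012 ]
w1 railR [0.4685 0.1953 0.046 ]
w1 railL [0.4526 0.3005 0.046 ]
7.586837095163863 7.299982100774762 6.655289191128407 8.600049406196774
tool z yaw 8.292310171180965
railend dir (x) [0.0353 0.0048 0.    ] gap F 0.017498757846923098 gap B 0.017714855620733754 len 0.10640453892218434
h board [0.4513 0.1205 0.0034] h rail [0.4657 0.192  0.0274]
```

{"api": "servo_tool", "payload": {
  "targets": [
    [[0,0,0,-1,0,-0.6,60],[0,0,0,-1,0,-1,60],[0,0,0,-0.4,0,-1,60],[0,0,0,0,0,-1,60],[0,0,0,0,0,-1,60]]
  ]
}}

```text
t: 2.62
position: [0.4951, 0.052, 0.2697]
tool_rot: [-0.463, 0.536, -0.461, -0.535]
wrist_force: [-0.1, -0.2, -0.1]
finger_gap: 0.659
```

{"api": "servo_tool", "payload": {
  "targets": [
    [[0,0,0,0,0,-1,60],[0,0,0,0,0,-1,60],[0,0,0,0,0,-1,60],[0,0,0,0,0,-1,60],[0,0,0,0,0,-1,60]]
  ]
}}

```text
t: 3.03
position: [0.5168, -0.0967, 0.2685]
tool_rot: [-0.462, 0.536, -0.461, -0.535]
wrist_force: [-1.1, 0.1, -0.6]
finger_gap: 0.658
```

{"api": "servo_tool", "payload": {
  "targets": [
    [[1,0,0,0,0.4,-1,60],[1,0,0,0,0.6,-1,60],[1,0,0,0,0.6,-1,60],[1,0,0,0,0.6,-0.4,60],[0,0,0,0,0,0,60]]
  ]
}}

```text
t: 3.45
position: [0.4523, -0.1991, 0.2681]
tool_rot: [0.549, -0.445, 0.55, 0.446]
wrist_force: [0.5, 0.3, 0.5]
finger_gap: 0.657
```

```bash
python3 - <<'E'
from h import *
need([.49,-.25,.25]);print(Rt().as_matrix().round(3))
im,i=shot("w3")
E
```

```text
pos [ 0.4523 -0.1991  0.2681] shift [ 0.6   -1.583 -1.402]  F [0.5 0.3 0.5] gap 59.9 t 3.45
[[-0.002 -0.978  0.206]
 [ 0.     0.206  0.978]
 [-1.     0.002 -0.   ]]
```

View pics/w3.png

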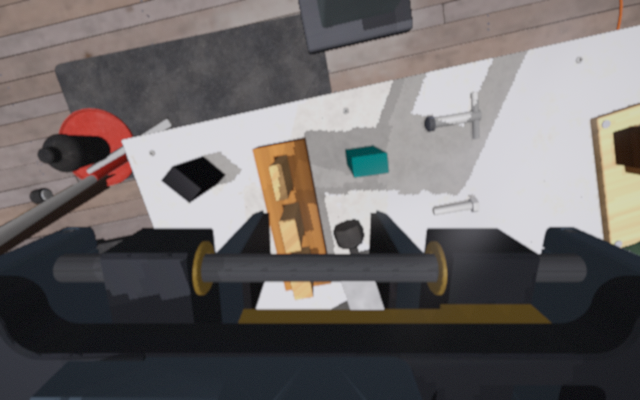

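The wrist view shows the rack with three wood pieces at (278,178), (290,235) and (302,285). The turquoise (367,160) and black (193,178) blocks stand outside the rack. I'll align with the rack and look from further back.

{"api": "servo_tool", "payload": {
  "targets": [
    [[-1,0,0,0,0.5,-0.7,60],[-1,0,0,0,0.7,-0.7,60],[0,0,0,0,0.7,0,60],[0,0,0,0,0.6,0,60],[0,0,0,0,0,0,60]]
  ]
}}

```text
t: 3.92
position: [0.372, -0.2316, 0.268]
tool_rot: [0.507, -0.493, 0.507, 0.494]
wrist_force: [0.0, 0.2, 0.8]
finger_gap: 0.658
```

```bash
python3 - <<'E'
from h import *
need([.49,-.25,.25]);print(Rt().as_matrix().round(3))
im,i=shot("w4")
c=cv2.resize(im[90:290,220:420],None,fx=3,fy=3,interpolation=cv2.INTER_CUBIC);cv2.imwrite("pics/w4c.png",c)
E
```

```text
pos [ 0.372  -0.2316  0.268 ] shift [ 0.594 -3.948 -0.507]  F [0.  0.2 0.8] gap 60.0 t 3.92
[[-0.001 -1.     0.027]
 [ 0.001  0.027  1.   ]
 [-1.     0.001  0.001]]
```

View pics/w4c.png

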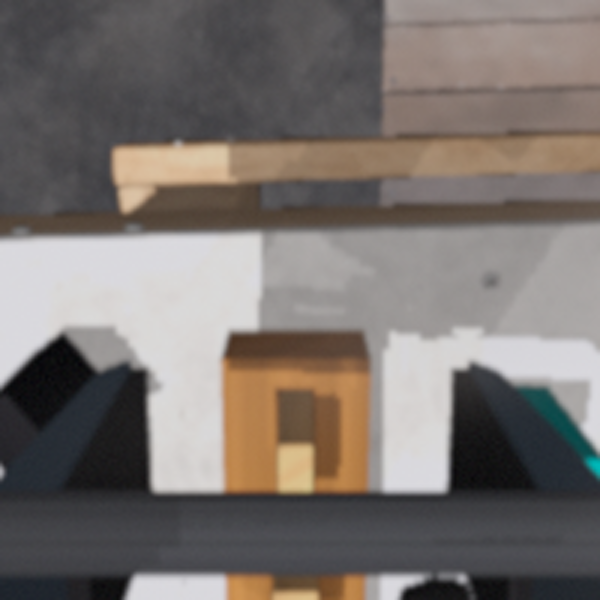

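The rack is now square to the view, but the gripper hides most of it. The near pocket's piece is at crop (295,470). I moved the wrong way, so I'll go forward.

{"api": "servo_tool", "payload": {
  "targets": [
    [[0,0,0,0,-1,0,60],[0,0,0,0,-1,0,60],[0,0,0,0,-1,0,60],[0,0,0,0,-1,0,60],[0,0,0,0,-1,0,60]]
  ]
}}

```text
t: 4.38
position: [0.5272, -0.2358, 0.2678]
tool_rot: [0.507, -0.494, 0.506, 0.493]
wrist_force: [0.3, -0.7, 0.7]
finger_gap: 0.656
```

{"api": "servo_tool", "payload": {
  "targets": [
    [[0,0,0,0,-1,0,60],[0,0,0,0,-0.5,0,60],[0,0,0,0,0,0,60]]
  ]
}}

```text
t: 4.63
position: [0.5736, -0.2369, 0.2669]
tool_rot: [0.507, -0.495, 0.505, 0.493]
wrist_force: [0.5, 0.5, 0.7]
finger_gap: 0.657
```

```bash
python3 - <<'E'
from h import *
need([.49,-.25,.25]);print(Rt().as_matrix().round(3))
im,i=shot("w5")
c=cv2.resize(im[70:255,230:400],None,fx=3.2,fy=3.2,interpolation=cv2.INTER_CUBIC);cv2.imwrite("pics/w5c.png",c)
E
```

```text
pos [ 0.5736 -0.2369  0.2669] shift [ 0.555  2.778 -0.504]  F [0.5 0.5 0.7] gap 59.9 t 4.63
[[ 0.003 -1.     0.024]
 [ 0.     0.024  1.   ]
 [-1.    -0.003  0.   ]]
```

View pics/w5c.png

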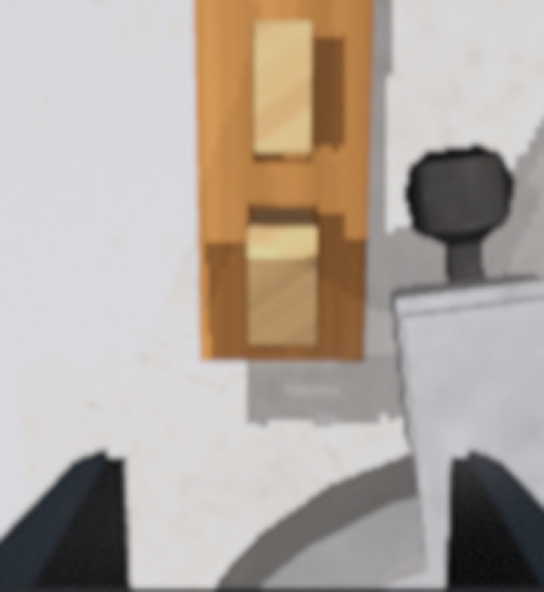

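The far piece is widest, 70 crop px against 58 for the middle one. So the thick piece is at crop (282,285), pixel (318,159), plain wood in the rack. The turquoise and black blocks are ruled out. The saw's knob at crop (460,190) is close, so I'll check its height.

```bash
python3 - <<'E'
from h import *
np.set_printoptions(suppress=True,precision=4)
w5=info("w5");w3=info("w3");sc=manip.camera_info("scene")
c=lambda u,v:((u+.5)/3.2-.5+230,(v+.5)/3.2-.5+70)
print("knob",tri([(w5,c(460,190)),(w3,(348,234)),(sc,(389,254))]))
A={}
for n,uv,z in(("TnL",c(247,222),.086),("TnR",c(318,222),.086),("TfL",c(246.5,346),.086),("TfR",c(317,346),.086),("MnL",c(254,21),.086),("MnR",c(314,21),.086),("MfL",c(254,154),.086),("MfR",c(313,154),.086),
 ("rL0",c(197,0),.04),("rL1",c(203,358),.04),("rR0",c(372,0),.04),("rR1",c(365,358),.04)):
    A[n]=onz(w5,uv,z);print(n,A[n][:2])
T=np.mean([A[k] for k in A if k[0]=="T"],0);M=np.mean([A[k] for k in A if k[0]=="M"],0);print("T",T,"M",M)
f=lambda a,b:np.rad2deg(np.arctan2((b-a)[1],(b-a)[0]))
print("yaw M->T",f(M,T),"Tl",f(A["TnL"],A["TfL"]),f(A["TnR"],A["TfR"]),"rack",f(A["rL0"],A["rL1"]),f(A["rR0"],A["rR1"]))
print(np.linalg.norm(M-T),"rack far mid",(A["rL1"]+A["rR1"])/2)
# heights: side-by-side tops in w3 & scene, enlarged
im=cv2.imread("pics/w3.png")[130:255,240:360];s=cv2.imread("pics/scene0.png")[235:310,345:440]
a=cv2.resize(im,(400,417),interpolation=cv2.INTER_CUBIC);b=cv2.resize(s,(400,316),interpolation=cv2.INTER_CUBIC)
o=np.zeros((417,800,3),np.uint8);o[:,:400]=a;o[:316,400:]=b;cv2.imwrite("pics/cmp.png",o)
E
```

```text
knob [ 0.5195 -0.1786  0.0299]
TnL [ 0.5232 -0.2467]
TnR [ 0.5237 -0.2269]
TfL [ 0.5584 -0.2481]
TfR [ 0.5589 -0.2278]
MnL [ 0.4708 -0.243 ]
MnR [ 0.4712 -0.2271]
MfL [ 0.5049 -0.2441]
MfR [ 0.5053 -0.228 ]
rL0 [ 0.459  -0.2617]
rL1 [ 0.5717 -0.2652]
rR0 [ 0.4603 -0.2078]
rR1 [ 0.5731 -0.2104]
T [ 0.5411 -0.2374  0.086 ] M [ 0.488  -0.2355  0.086 ]
yaw M->T -1.9757839080169048 Tl -2.2777322645592513 -1.4184781952955616 rack -1.7825685582300261 -1.3210833079315116
0.05306298991805481 rack far mid [ 0.5724 -0.2378  0.04  ]
```

View pics/cmp.png

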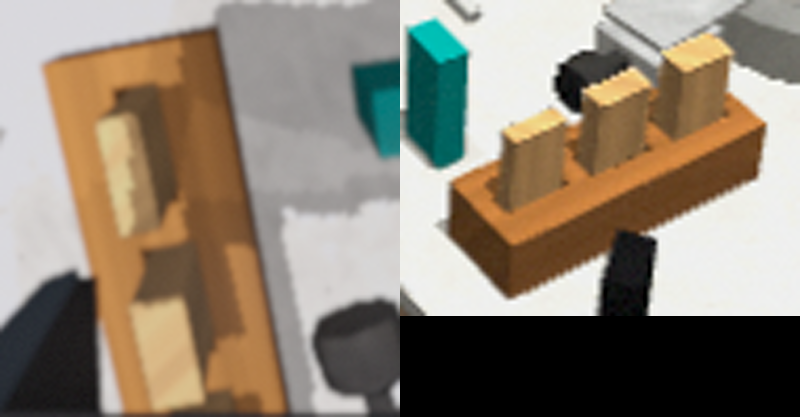

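```bash
python3 - <<'E'
from h import *
np.set_printoptions(suppress=True,precision=4)
w5=info("w5");sc=manip.camera_info("scene")
c=lambda u,v:((u+.5)/3.2-.5+230,(v+.5)/3.2-.5+70)
s=lambda u,v:(345+(u-400+.5)/4.21-.5,235+(v+.5)/4.21-.5)
print("thick top",tri([(w5,c(282,284)),(sc,s(697,54.5))]),"med top",tri([(w5,c(284,87)),(sc,s(617,90))]))
print("grey corner",tri([(w5,c(397,295)),(sc,s(599,27))]))
for z in(.03,.06,.1):print(z,onz(w5,c(397,295),z),onz(w5,c(420,560),z))
yaw=np.deg2rad(-1.9);zt=[-np.sin(yaw),np.cos(yaw),0];x=[0,0,-1];y=np.cross(zt,x)
need([.5410,-.2374,.128],R.from_matrix(np.array([x,y,zt]).T))
E
```

```text
thick top [ 0.5417 -0.2376  0.0803] med top [ 0.4874 -0.2356  0.0802]
grey corner [ 0.5347 -0.1921  0.0702]
0.03 [ 0.5535 -0.1986  0.03  ] [ 0.6521 -0.1896  0.03  ]
0.06 [ 0.5488 -0.2019  0.06  ] [ 0.6384 -0.1938  0.06  ]
0.1 [ 0.5425 -0.2063  0.1   ] [ 0.6202 -0.1993  0.1   ]
pos [ 0.5714 -0.2369  0.2669] shift [ 4.629  1.014 -0.043] rot [0.102 0.006 0.006] F [-0.5 -0.3  0.5] gap 59.9 t 4.68
```

{"api": "servo_tool", "payload": {
  "targets": [
    [[0.1,0,0,0,1,-0.04,28],[0,0,0,0.8,0,0,28],[0,0,0,0.8,0,0,28],[0,0,0,0.6,0,0,28],[0,0,0,0,0,0,28]]
  ]
}}

```text
t: 5.1
position: [0.5363, -0.2371, 0.1983]
tool_rot: [0.508, -0.488, 0.51, 0.494]
wrist_force: [0.2, 0.7, -0.3]
finger_gap: 0.328
```

```bash
python3 - <<'E'
from h import *
yaw=np.deg2rad(-1.9);zt=[-np.sin(yaw),np.cos(yaw),0];x=[0,0,-1];y=np.cross(zt,x)
need([.5410,-.2374,.128],R.from_matrix(np.array([x,y,zt]).T))
im,i=shot("w6")
c=cv2.resize(im[60:290,220:420],None,fx=3,fy=2.6,interpolation=cv2.INTER_CUBIC);cv2.imwrite("pics/w6c.png",c)
E
```

```text
pos [ 0.5363 -0.2371  0.1983] shift [ 2.342 -0.173 -0.01 ] rot [-0.029  0.037 -0.081] F [ 0.2  0.7 -0.3] gap 29.9 t 5.1
```

View pics/w6c.png

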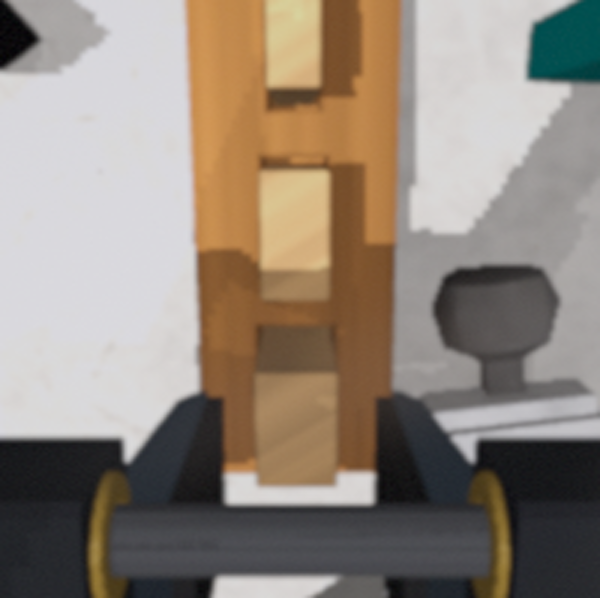

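The piece is centred between the fingers: crop columns 255–338 against fingers at 223–376. The saw's arm clears the right finger by about 5 mm. Now I'll descend and grip.

{"api": "servo_tool", "payload": {
  "targets": [
    [[0,0.03,-0.08,0.6,-0.17,0,28],[0,0,0,0.6,0,0,28],[0,0,0,0.6,0,0,28],[0,0,0,0.5,0,0,28],[0,0,0,0,0,0,28]]
  ]
}}

```text
t: 5.57
position: [0.5433, -0.2384, 0.1315]
tool_rot: [0.51, -0.492, 0.508, 0.49]
wrist_force: [0.1, 0.1, 0.4]
finger_gap: 0.306
```

```bash
cat >> h.py <<'E'
def yawR(deg):
    a=np.deg2rad(deg);z=[-np.sin(a),np.cos(a),0];x=[0,0,-1];return R.from_matrix(np.array([x,np.cross(z,x),z]).T)
E
python3 -c "
from h import *
need([.5410,-.2374,.128],yawR(-1.9))"
```

```text
pos [ 0.5433 -0.2384  0.1315] shift [0.117 0.08  0.03 ] rot [-0.031 -0.014  0.047] F [0.1 0.1 0.4] gap 27.9 t 5.57
```

{"api": "servo_tool", "payload": {
  "targets": [
    [[-0.03,0,0.04,0.11,0.06,0.03,28],[0,0,0,0,0,0,10],[0,0,0,0,0,0,10],[0,0,0,0,0,0,10],[0,0,0,0,0,0,10]]
  ],
  "grip_force": 25
}}

```text
t: 5.98
position: [0.5429, -0.2383, 0.1308]
tool_rot: [0.509, -0.494, 0.508, 0.489]
wrist_force: [0.3, 1.2, 3.5]
finger_gap: 0.223
```

{"api": "servo_tool", "payload": {
  "targets": [
    [[0,0,0,0,0,0,10],[0,0,0,0,0,0,10],[0,0,0,-0.3,0,0,10],[0,0,0,-0.5,0,0,10],[0,0,0,-0.5,0,0,10]]
  ]
}}

```text
t: 6.4
position: [0.5417, -0.2378, 0.1686]
tool_rot: [0.508, -0.493, 0.508, 0.491]
wrist_force: [0.4, 0.7, -0.5]
finger_gap: 0.221
```

```bash
python3 -c "
from h import *
need([.5410,-.2374,.128],yawR(-1.9))"
```

```text
pos [ 0.5417 -0.2378  0.1686] shift [1.355 0.025 0.016] rot [-0.005 -0.023  0.022] F [ 0.4  0.7 -0.5] gap 20.1 t 6.4
```

Gripped: the opening is 20.1 mm, so this is the thick piece. Lift and carry it to the jig.

{"api": "servo_tool", "payload": {
  "targets": [
    [[0,0,0,-0.8,0,0,10],[0,0,0,-0.9,0,0,10],[0,0,0,-0.8,0,0.4,10],[0,0,0,0,0.1,0.8,10],[0,0,0,0,0.1,0.9,10]]
  ]
}}

```text
t: 6.82
position: [0.5386, -0.1751, 0.2454]
tool_rot: [0.51, -0.494, 0.508, 0.488]
wrist_force: [-0.2, 1.0, -1.0]
finger_gap: 0.218
```

{"api": "servo_tool", "payload": {
  "targets": [
    [[0,0,0,0,0.2,0.9,10],[0,0,0,0,0.2,0.9,10],[0,0,0,0,0.2,0.9,10],[0,0,0,0,0.2,0.9,10],[0,0,0,0,0.2,0.9,10]]
  ]
}}

```text
t: 7.23
position: [0.5119, -0.0375, 0.2431]
tool_rot: [0.509, -0.493, 0.508, 0.49]
wrist_force: [1.0, 0.4, -0.9]
finger_gap: 0.219
```

{"api": "servo_tool", "payload": {
  "targets": [
    [[0,0,0,0,0.2,0.9,10],[0,0,0,0,0.2,0.9,10],[0,0,0,0,0.2,0.9,10],[0,0,0,0,0.2,0.9,10],[0,0,0,0,0.1,0.9,10]]
  ]
}}

```text
t: 7.65
position: [0.489, 0.0983, 0.2427]
tool_rot: [0.508, -0.493, 0.508, 0.49]
wrist_force: [1.0, 0.1, -0.4]
finger_gap: 0.214
```

{"api": "servo_tool", "payload": {
  "targets": [
    [[-1,0,0,0,0,0.9,10],[-0.9,0,0,0,0,0.8,10],[0,0,0,0,0,0.3,10],[0,0,0,0,0,0,10]]
  ]
}}

```text
t: 7.98
position: [0.4882, 0.1585, 0.2423]
tool_rot: [-0.466, 0.534, -0.465, -0.531]
wrist_force: [0.4, -0.1, -1.1]
finger_gap: 0.219
```

```bash
python3 -c "
from h import *
need([.4834,.1833,.19],yawR(7.6))"
```

```text
pos [0.4882 0.1585 0.2423] shift [1.741 0.052 0.845] rot [ 0.012 -0.034  0.035] F [ 0.4 -0.1 -1.1] gap 20.0 t 7.98
```

{"api": "servo_tool", "payload": {
  "targets": [
    [[0,-0.03,0.03,0.5,0.05,0.85,10],[0,0,0,0.6,0,0,10],[0,0,0,0.6,0,0,10],[0,0,0,0,0,0,10],[0,0,0,0,0,0,10]]
  ]
}}

```text
t: 8.4
position: [0.4834, 0.1809, 0.1907]
tool_rot: [0.466, -0.532, 0.467, 0.532]
wrist_force: [0.7, 0.7, -0.2]
finger_gap: 0.217
```

```bash
python3 - <<'E'
from h import *
need([.4834,.1833,.19],yawR(7.6))
im,i=shot("w7")
c=cv2.resize(im[130:280,240:400],None,fx=5,fy=4,interpolation=cv2.INTER_CUBIC);cv2.imwrite("pics/w7c.png",c)
E
```

```text
pos [0.4834 0.1809 0.1907] shift [ 0.023 -0.01   0.081] rot [-0.025 -0.017 -0.02 ] F [ 0.7  0.7 -0.2] gap 19.8 t 8.4
```

View pics/w7c.png

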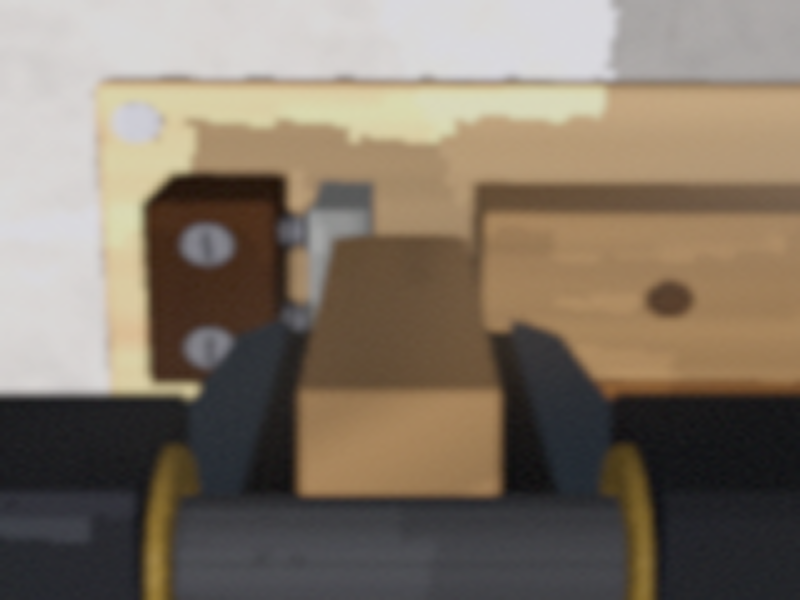

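```bash
python3 - <<'E'
from h import *
np.set_printoptions(suppress=True,precision=4)
w=info("w7");s=manip.get_state();r=Rt(s)
c=lambda u,v:(240+(u+.5)/5-.5,130+(v+.5)/4-.5)
for n,uv,z in(("pTopL",c(297,388),.1462),("pTopR",c(502,388),.1462),("pBotL",c(327,258),.0712),("pBotR",c(475,258),.0712),("pBotC",c(400,237),.0662),("railRF",c(480,211),.046),("railend mid",c(481,290),.046),("railEndBot",c(476,185),.012),("jawF",c(371,208),.044),("jawBot",c(372,185),.012),("jawOut",c(310,210),.046),("railF+",c(800,211),.046),("bFR",c(97,80),.012),("bF+",c(800,86),.012)):
    p=onz(w,uv,z);print(n,p,"tool mm",(r.inv().apply(p-s["position"])*1e3).round(1))
E
```

```text
pTopL [0.4655 0.1685 0.1462] tool mm [ 45.4  20.2 -10.1]
pTopR [0.4629 0.1881 0.1462] tool mm [45.4 20.1  9.7]
pBotL [0.4688 0.1682 0.0712] tool mm [120.4  16.9 -10.8]
pBotR [0.4661 0.1895 0.0712] tool mm [120.4  16.9  10.7]
pBotC [0.4648 0.1784 0.0662] tool mm [125.4  19.6  -0.2]
railRF [0.4626 0.191  0.046 ] tool mm [145.6  20.1  12.7]
railend mid [0.4789 0.1936 0.046 ] tool mm [145.6   3.6  13.1]
railEndBot [0.4638 0.1922 0.012 ] tool mm [179.6  18.8  13.7]
jawF [0.4647 0.1736 0.044 ] tool mm [147.6  20.3  -4.9]
jawBot [0.4663 0.1734 0.012 ] tool mm [179.6  18.8  -5.3]
jawOut [0.4659 0.1639 0.046 ] tool mm [145.6  20.4 -14.6]
railF+ [0.456 0.242 0.046] tool mm [145.5  20.1  64.1]
bFR [0.4489 0.1216 0.012 ] tool mm [179.6  42.8 -54.3]
bF+ [0.434  0.2465 0.012 ] tool mm [179.5  41.3  71.4]
```

The wrist view shows the piece square above the gap. Its right side is 10 mm from tool centre and the rail end 12.9 mm, so shift +2.4 mm. The gap measures about 17.9 mm, which also points to the thick piece. Now a light push.

{"api": "servo_tool", "payload": {
  "targets": [
    [[0,0,0,0.3,-0.02,0.08,10],[0,0,0,0.3,0,0,10],[0,0,0,0,0,0,10],[0,0,0,0,0,0,10]]
  ],
  "grip_force": 40
}}

```text
t: 8.78
position: [0.4837, 0.1843, 0.1726]
tool_rot: [-0.466, 0.532, -0.466, -0.532]
wrist_force: [-0.3, 0.6, -0.9]
finger_gap: 0.216
```

```bash
python3 -c "
from h import *
need([.4834,.1833,.1365],yawR(7.6))"
```

```text
pos [0.4837 0.1843 0.1726] shift [ 1.203  0.014 -0.03 ] rot [-0.007 -0.01  -0.009] F [-0.3  0.6 -0.9] gap 19.7 t 8.78
```

{"api": "servo_tool", "payload": {
  "targets": [
    [[0,0,0,0.03,0.01,-0.035,10],[0,0,0,0,0,0,10]]
  ]
}}

```text
t: 8.95
position: [0.4839, 0.1833, 0.1723]
tool_rot: [-0.466, 0.532, -0.466, -0.532]
wrist_force: [0.1, -0.1, -0.8]
finger_gap: 0.215
```

```bash
python3 -c "
from h import *
need([.4834,.1833,.1365],yawR(7.6))"
```

```text
pos [0.4839 0.1833 0.1723] shift [1.193 0.019 0.002] rot [-0.005 -0.006  0.008] F [ 0.1 -0.1 -0.8] gap 19.6 t 8.95
```

{"api": "servo_tool", "payload": {
  "targets": [
    [[0,0,0,0.1,0,0,10],[0,0,0,0.07,0,0,10],[0,0,0,0.05,0,0,10]]
  ]
}}

```text
t: 9.2
position: [0.4843, 0.1841, 0.1663]
tool_rot: [-0.467, 0.532, -0.465, -0.532]
wrist_force: [-0.9, 0.9, 7.7]
finger_gap: 0.217
```

{"api": "servo_tool", "payload": {
  "targets": [
    [[0,0,0,0.05,0,0,10],[0,0,0,0.05,0,0,10]]
  ]
}}

```text
t: 9.37
position: [0.4845, 0.184, 0.1634]
tool_rot: [-0.467, 0.532, -0.465, -0.531]
wrist_force: [0.8, 1.8, 3.5]
finger_gap: 0.216
```

```bash
python3 -c "
from h import *
need([.4834,.1833,.1365],yawR(7.6))"
```

```text
pos [0.4845 0.184  0.1634] shift [ 0.898  0.043 -0.019] rot [-0.01   0.008  0.033] F [0.8 1.8 3.5] gap 19.7 t 9.37
```

{"api": "servo_tool", "payload": {
  "targets": [
    [[0,0,0,0.08,0,0,10],[0,0,0,0.08,0,0,10],[0,0,0,0.08,0,0,10]]
  ]
}}

```text
t: 9.62
position: [0.484, 0.1839, 0.1552]
tool_rot: [-0.466, 0.532, -0.466, -0.532]
wrist_force: [0.4, 3.1, 1.9]
finger_gap: 0.218
```

{"api": "servo_tool", "payload": {
  "targets": [
    [[0,0,0,0.08,0,0,10],[0,0,0,0.08,0,0,10],[0,0,0,0.08,0,0,10]]
  ]
}}

```text
t: 9.87
position: [0.4838, 0.1838, 0.1478]
tool_rot: [0.466, -0.532, 0.466, 0.532]
wrist_force: [-0.7, 4.2, 1.4]
finger_gap: 0.218
```

```bash
python3 -c "
from h import *
need([.4834,.1833,.1365],yawR(7.6))"
```

```text
pos [0.4838 0.1838 0.1478] shift [ 0.375  0.016 -0.016] rot [-0.009  0.005  0.003] F [-0.7  4.2  1.4] gap 19.8 t 9.87
```

Light forces: about 4 N lateral from the jaw spring and under 4 N vertical. The thick piece is sliding in as a snug one should.

{"api": "servo_tool", "payload": {
  "targets": [
    [[0,0,0,0.08,0,0.01,10],[0,0,0,0.08,0,0.01,10],[0,0,0,0.08,0,0,10]]
  ]
}}

```text
t: 10.12
position: [0.4838, 0.1839, 0.1407]
tool_rot: [-0.466, 0.532, -0.466, -0.532]
wrist_force: [-0.1, 3.0, 1.9]
finger_gap: 0.217
```

{"api": "servo_tool", "payload": {
  "targets": [
    [[0,0,0,0.05,0,0,10],[0,0,0,0.04,0,0,10]]
  ]
}}

```text
t: 10.28
position: [0.4838, 0.1839, 0.138]
tool_rot: [-0.466, 0.532, -0.466, -0.532]
wrist_force: [-0.0, 2.5, 3.4]
finger_gap: 0.216
```

```bash
python3 -c "
from h import *
need([.4834,.1833,.1365],yawR(7.6))"
```

```text
pos [0.4838 0.1839 0.138 ] shift [ 0.051  0.016 -0.02 ] rot [-0.005 -0.007  0.003] F [-0.   2.5  3.4] gap 19.7 t 10.28
```

Nearly home. I'll go down until contact with the board shows.

{"api": "servo_tool", "payload": {
  "targets": [
    [[0,0,0,0.04,0,0,10],[0,0,0,0.02,0,0,10]]
  ]
}}

```text
t: 10.45
position: [0.4838, 0.184, 0.1367]
tool_rot: [-0.466, 0.532, -0.466, -0.532]
wrist_force: [-2.6, 1.8, 8.9]
finger_gap: 0.221
```

{"api": "servo_tool", "payload": {
  "targets": [
    [[0,0,0,0.03,0,0,10],[0,0,0,0,0,0,10]]
  ]
}}

```text
t: 10.62
position: [0.4838, 0.184, 0.1367]
tool_rot: [-0.466, 0.532, -0.466, -0.532]
wrist_force: [-2.9, 2.9, 10.0]
finger_gap: 0.219
```

```bash
python3 -c "
from h import *
need([.4834,.1833,.1365],yawR(7.6))"
```

```text
pos [0.4838 0.184  0.1367] shift [ 0.007  0.017 -0.02 ] rot [-0.006 -0.005  0.009] F [-2.9  2.9 10. ] gap 20.0 t 10.62
```

{"api": "servo_tool", "payload": {
  "targets": [
    [[0,0,0,0.03,0,0,10],[0,0,0,0,0,0,10]]
  ]
}}

```text
t: 10.78
position: [0.4838, 0.184, 0.1367]
tool_rot: [-0.466, 0.532, -0.466, -0.532]
wrist_force: [-4.7, 2.4, 17.4]
finger_gap: 0.218
```

{"api": "servo_tool", "payload": {
  "targets": [
    [[0,0,0,0,0,0,30],[0,0,0,0,0,0,34],[0,0,0,0,0,0,36],[0,0,0,0,0,0,36]]
  ]
}}

```text
t: 11.12
position: [0.4835, 0.1835, 0.1341]
tool_rot: [-0.465, 0.532, -0.466, -0.532]
wrist_force: [-0.4, -0.2, 0.4]
finger_gap: 0.395
```

{"api": "servo_tool", "payload": {
  "targets": [
    [[0,0,0,-0.2,0,0,36],[0,0,0,-0.5,0,0,36],[0,0,0,-0.8,0,0,36],[0,0,0,-0.8,0,0,36],[0,0,0,0,0,0,60]]
  ]
}}

```text
t: 11.53
position: [0.486, 0.1847, 0.2081]
tool_rot: [-0.468, 0.534, -0.463, -0.53]
wrist_force: [0.6, -0.2, 0.5]
finger_gap: 0.441
```

```bash
python3 - <<'E'
from h import *
need([.4834,.1833,.19],yawR(7.6))
im,i=shot("w8")
sc=manip.capture("scene")[...,::-1];cv2.imwrite("pics/scene8.png",sc)
o=np.zeros((600,640,3),np.uint8)
a=cv2.resize(im[120:270,240:400],(640,600),interpolation=cv2.INTER_CUBIC);b=cv2.resize(sc[145:220,250:360],None,fx=2,fy=2)
o[:]=a;cv2.imwrite("pics/w8c.png",o)
E
```

```text
pos [0.486  0.1847 0.2081] shift [ 0.602  0.098 -0.034] rot [-0.003  0.011  0.102] F [ 0.6 -0.2  0.5] gap 40.2 t 11.53
```

View pics/w8c.png

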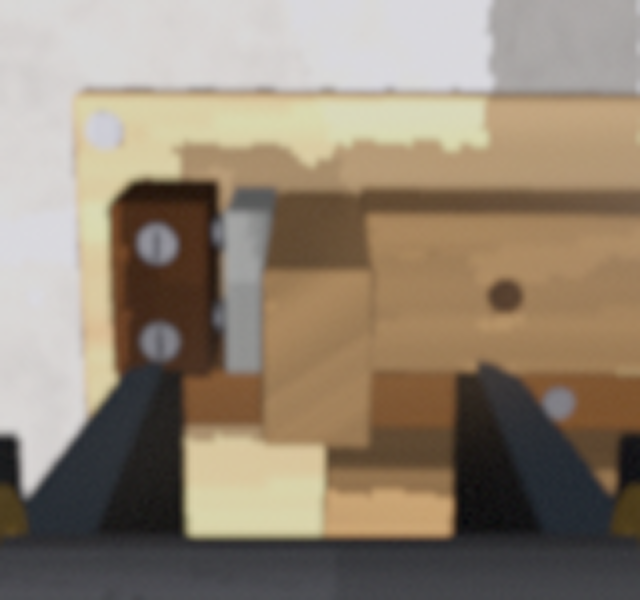

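The thick piece stands upright and square between the jaw (crop column 265) and the rail (column 370). The jaw has moved about 2 mm toward its block. I'll check the numbers.

```bash
python3 - <<'E'
from h import *
np.set_printoptions(suppress=True,precision=4)
w=info("w8")
c=lambda u,v:(240+(u+.5)/4-.5,120+(v+.5)/4-.5)
P={}
for n,uv,z in(("nL",c(265,267),.092),("nR",c(369,267),.092),("fL",c(264,445),.092),("fR",c(369,445),.092),("botL",c(272,191),.012),("botR",c(361,191),.012),("jawOut",c(226,209),.046),("blockIn",c(215,206),.046),("railF+",c(639,211),.046),("railF",c(370,211),.046)):
    P[n]=onz(w,uv,z);print(n,P[n])
j=R.from_euler("z",7.6,degrees=True).inv();f=lambda a,b:j.apply(P[b]-P[a])*1e3
print("top width/len",f("nL","nR"),f("nL","fL"),"lean(bottom->top front)",f("botR","nR"),f("botL","nL"),"front vs rail",f("railF","nR"),"jaw-block",f("blockIn","jawOut"))
w7=info("w7");c7=lambda u,v:(240+(u+.5)/5-.5,130+(v+.5)/4-.5)
print("before",j.apply(onz(w7,c7(310,210),.046)-onz(w7,c7(284,208),.046))*1e3)
s=manip.get_state();print(s["t"])
E
```

```text
nL [0.4659 0.1724 0.092 ]
nR [0.4635 0.1907 0.092 ]
fL [0.4995 0.1763 0.092 ]
fR [0.497  0.1955 0.092 ]
botL [0.4668 0.1708 0.012 ]
botR [0.464  0.1921 0.012 ]
jawOut [0.4657 0.1621 0.046 ]
blockIn [0.4654 0.1597 0.046 ]
railF+ [0.4546 0.2496 0.046 ]
railF [0.4621 0.1926 0.046 ]
top width/len [ 0.032 18.415  0.   ] [33.7824 -0.6364  0.    ] lean(bottom->top front) [-0.6208 -1.3538 80.    ] [-0.6169  1.7043 80.    ] front vs rail [ 1.1035 -2.0882 46.    ] jaw-block [0.6541 2.333  0.    ]
before [0.4237 4.1701 0.    ]
11.6333
```

```bash
python3 -c "
from rig import manip
print(manip.sign_off(), manip.get_state()['t'])"
```

```text
the job is handed in; nothing more can be done
the job is handed in; nothing more can be done
```

The thick packing piece is in the gap and holding the jaw. I handed the job in at about 11.6 s of the 72 s allowed.

**How the piece was chosen:** The gap measured about 17.9 mm in the wrist pictures, which points to the 20 mm piece, so I tried only that one. The thin and medium pieces were never touched, and both were in their rack pockets in the last pictures that show the rack. I did not take a new close-up of them at the end.

**The fit:** The thick piece went in under a light push. The vertical force stayed under 8 N on the way in and the sideways force was 4 N or less. It reached 17 N only in a final press against the board.

**Last checks after letting go:**
- **Upright and square:** the piece shows no visible lean.
- **In line:** its front face is about 1 mm behind the rail's front face, as expected for a piece 2 mm narrower.
- **Jaw:** it moved back about 1.9 mm, against the expected 2 mm.
- **Fully home:** the arm stopped at 136.7 mm, against about 136.5 mm worked out from the grip height.
- **Robot clear:** the gripper is above the piece and touching nothing.

**Checks that disagreed:**
- The first two-view heights for the jig came out 9 to 19 mm low, because the two camera positions were too close together.
- The heights for the tops of the pieces read about 6 mm low, so I used the heights in the text.
- The fitted piece's top measured 18.4 mm wide instead of 20 mm, which I put down to picture blur. The gripper read about 20 mm when holding it.

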